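# Sand the wide stile of a cupboard door

## Task

Sand the wide frame bar of the cupboard door: take the sanding block by its handle and lay it lengthwise and centred on the bar, level with the end of the door that has the knob, then slide it slowly to the other end in one unbroken stroke without lifting, pressing so that its sprung sole stays about half squeezed in all the way. Then set the block down gently, sole down, in the grey tray and let go, leaving the other things on the counter alone.

Things in the scene. Friction and masses are not known exactly. Their poses are not given: they have to be found in the camera images.
- block: Loose sanding block, about 0.32 kg. Bottom up: dark sole 90 x 56 x 10 mm; 18 mm gap with two springs; aluminium plate 90 x 56 mm, 28 to 38 mm up; wooden handle ridge 80 long, 30 wide, 38 to 85 mm up (grip across its width at 66 mm height). Origin: middle of the underside with springs relaxed (does not follow the sole). x lengthwise, y across the handle, z up; both ends alike.
- sole (a joint): How far the sprung sole is pushed up into the block, m: 0 relaxed, 0.015 at the stop. The springs are preloaded: the sole begins to move at 4 N, then yields with 800 N/m, so half squeezed (0.0075) is about 10 N and the stop is reached at 16 N. The block's own weight does not squeeze it.
- sole_face (a point): Centre of the sole's underside; it moves with the sole. Axes as the block's.
- door: Small wooden cupboard door, fixed, face up on the counter, 190 (x) by 300 (y) by 20 mm thick. Origin: middle of its underside. Its +x long side, away from the robot, is the wide frame bar, 64 mm, to be sanded; the -x bar is 40 mm wide with a steel knob 28 mm wide, 25 mm tall at x -75, y +115 mm: the knob end is the +y end. The panel between is recessed 10 mm.
- stile (a point): Centre of the top face of the wide bar, 20 mm above the counter; axes as the door's: y along the bar, which runs 150 mm either way with no obstacle on it. With the block's centre at y = +105 mm its sole is level with the knob end, at -105 mm with the other end.
- tray: Grey plastic open tray, fixed on the counter, 160 mm (x) by 120 mm (y) outside, 26 mm high, walls and floor 5 mm thick. Origin: middle of its underside. Empty at the start. The block and the tray stand one on each side of the door, either way round.
- detergent: White bottle, 72 mm wide, 200 mm tall, beside the door's far corner. Leave alone. Origin: middle of its underside.
- mug: White mug, 80 mm wide, 95 mm tall, beside the door's far corner. Leave alone. Origin: middle of its underside.
- carton: Small cardboard carton 70 x 110 x 60 mm high, beyond the door. Leave alone. Origin: middle of its underside.
Not all that is in view belongs to the job. Leave any turquoise look-alike of the block alone. Of the things that look like the tray, the smaller one is meant.

How it is judged:
On the way, in this order (a step that is already met when the one before it is completed fails the run):
1. Block centre 90 to 150 mm from the middle, at the knob end, sole on the wide stile, pressed with 6 to 15 N, lengthwise along it within 0.2 rad and at most 15 mm off its centre line (contact force between block and door between 6 and 15 N and y of sole_face in the frame of stile between 0.09 and 0.15 m and x of sole_face in the frame of stile between -0.015 and 0.015 m and angle between the x axis of block and the y axis of door, either way round below 0.2 rad), for 0.2 s.
2. Block centre 45 to 85 mm from the middle, towards the knob end, sole on the wide stile, pressed with 6 to 15 N, lengthwise along it within 0.2 rad and at most 15 mm off its centre line (contact force between block and door between 6 and 15 N and y of sole_face in the frame of stile between 0.045 and 0.085 m and x of sole_face in the frame of stile between -0.015 and 0.015 m and angle between the x axis of block and the y axis of door, either way round below 0.2 rad), for 0.2 s.
3. Block centre within 20 mm of the middle, sole on the wide stile, pressed with 6 to 15 N, lengthwise along it within 0.2 rad and at most 15 mm off its centre line (contact force between block and door between 6 and 15 N and y of sole_face in the frame of stile between -0.02 and 0.02 m and x of sole_face in the frame of stile between -0.015 and 0.015 m and angle between the x axis of block and the y axis of door, either way round below 0.2 rad), for 0.2 s.
4. Block centre 45 to 85 mm past the middle, sole on the wide stile, pressed with 6 to 15 N, lengthwise along it within 0.2 rad and at most 15 mm off its centre line (contact force between block and door between 6 and 15 N and y of sole_face in the frame of stile between -0.085 and -0.045 m and x of sole_face in the frame of stile between -0.015 and 0.015 m and angle between the x axis of block and the y axis of door, either way round below 0.2 rad), for 0.2 s.
5. Block centre 90 to 150 mm past the middle, at the other end, sole on the wide stile, pressed with 6 to 15 N, lengthwise along it within 0.2 rad and at most 15 mm off its centre line (contact force between block and door between 6 and 15 N and y of sole_face in the frame of stile between -0.15 and -0.09 m and x of sole_face in the frame of stile between -0.015 and 0.015 m and angle between the x axis of block and the y axis of door, either way round below 0.2 rad), for 0.2 s.
At the end, for the whole second after the job is handed in: The block stands flat on its sole (within 0.1 rad) on the tray's floor (origin less than 12 mm above the tray's underside and within 50 mm in x and 45 mm in y of its middle), at rest and released; bottle, mug and carton stand upright within 30 mm of where they were (x of block in the frame of tray between -0.05 and 0.05 m and y of block in the frame of tray between -0.045 and 0.045 m and z of block in the frame of tray below 0.012 m and angle between block's own z axis and vertical below 0.1 rad and linear speed of block below 0.02 m/s and distance of each of detergent, mug, carton from where it was at the start of the episode below 0.03 m and angle between each of detergent, mug, carton's own z axis and vertical below 0.2 rad); the robot touches nothing.
It fails at once if the sole is lifted off the middle part of the wide bar (hovering 4 to 30 mm above it, within 80 mm of its middle): the stroke is broken (z of sole_face in the frame of stile between 0.004 and 0.03 m and y of sole_face in the frame of stile between -0.08 and 0.08 m and x of sole_face in the frame of stile between -0.03 and 0.03 m).
It fails at once if the block is pressed on the door with more than 25 N (contact force between block and door above 25 N).
It fails at once if the block is dropped or thrown (faster than 0.6 m/s while not held) (linear speed of block above 0.6 m/s and contact force between the fingers and block below 0.5 N).
It fails at once if the bottle, mug or carton is pushed more than 30 mm or tipped over (distance of any of detergent, mug, carton from where it was at the start of the episode above 0.03 m or angle between any of detergent, mug, carton's own z axis and vertical above 0.5 rad).
It also fails if it takes over 64 s, if anything falls off the work surface, if the arm or the gripper's body presses on something with over 40 N, if the wrist force passes 120 N, or if a joint passes its speed limit or range.

## Robot

A 7-joint arm with a two-finger parallel gripper is mounted at the origin on the work surface. World frame = base frame: x ahead of the robot, y to its left, z up, the work surface at z = 0. Lengths are in m, angles in rad, forces in N, time in s.
With the tool pointing down it reaches from about 0.4 to 0.85 m from the base axis. Payload 4.5 kg.
Tool frame: the origin (TCP) lies at the very end of the fingers, on their centre line; the grasp point (between the pads) lies 19 mm behind it; z points along the fingers, y is the line along which they close (so a half turn about z gives the same grasp; the last joint's range is limited). The gripper opens to 88 mm and grips with 3 to 60 N. Pads are 18 mm wide; open, the fingers measure 123 mm over their backs; the gripper's body (75 mm by 187 mm) begins 45 mm behind the grasp point.
Start: joints at [1.174, 0.689, -0.195, 1.565, 0.157, 0.902, -0.215], TCP at [0.261, -0.568, 0.239] pointing down, gripper open.
Joint ranges: [-3.01, 3.01], [-0.46, 2.08], [-1.47, 1.51], [0.13, 2.56], [-1, 4.14], [0.04, 2.09], [-2.66, 2.66]. Speed limits (rad/s): [2.57, 2.57, 3.14, 3.14, 3.14, 3.14, 3.14].

## Interface

Orientations are given as a unit quaternion [x, y, z, w].
In Python, from plant import r gives the robot as it stands. The module is installed in compiled form; this text tells all that it offers.
- The arm moves only by the tool step_arm, never from a script. Its argument "increments" is a list of rows, each a list of 2 entries, a list of its own where there are three numbers: the shift along the world's x, y, z in cm, then the turn, a rotation vector about the world's x, y, z in degrees. A call has exactly 10 rows; each row shifts and turns the commanded pose from where the row before left it; what a row does not reach is not made up. A row lasts 1/10 s, in which the tool goes at most 50 mm and 8.59 degrees, less where a joint would pass 70% of its speed; a pose out of reach is approached as far as the arm can. A call is refused whole if a number of a shift passes 5 or a number of a turn 8.59, either way. A call with a gripper value outside its range is refused whole. "fingers" is the opening, from 0 (shut) to 1 (fully open), set as the call begins (left out, the last holds). The fingers move at their own pace and stop on an object; "grip_force" is the grip in N (left out, the last holds). Time passes only in rows, so rows that do not move let the fingers close, or fill a call up. It gives the time, the measured TCP pose, the force, the opening and the grip force at its end, in the units of the state.
- r.get_state(): the state, without advancing time (a new reading comes with each control period).
- r.snapshot(name): name is "side" or "top"; returns (picture, depth): 480x640x3 uint8, red, green, blue; 480x640 float32, m along the optical axis (not along the pixel's ray), 0 where there is no reading.
- r.calibration(name): a dict with "fov_y" (degrees; the focal length in pixels is half the picture's height over the tangent of half this angle, whatever the lens; pixels are square), "cx", "cy" (the principal point, pixels), "R" (3x3) and "t" (3): a world point X has camera coordinates R X + t. Camera axes: x right, y down, z forward; pixel columns grow to the right and rows downward; lengths in m; the calibration is good to about 2 mm. A picture is of the moment at which its call begins. calibration takes no time and is no camera call.
- r.finish_job(): hands the job in; it is judged then, once.
The state is a dict: "clock": time; "q": joint angles; "qd": joint speeds; "joint_torque": joint torques, N m; "tool_pos": TCP position; "eef_rot": TCP orientation; "contact_force": force on the tool from outside, world axes, zero at the start; "moment": the same for the moment, N m; "opening": opening from 0.0 (shut) to 1.0 (fully open); "finger_force": force on a finger pad.
Only numpy, scipy, OpenCV 4.12 (cv2) and the standard library are available. Lean on these libraries where they do the work, as an engineer would, in place of code of your own. Each camera call takes 0.05 s, during which the arm holds its last target. There are 200 camera calls.

## Working session

There is one attempt and no reset: what is moved stays moved. The work goes in short steps, Python scripts to look and compute and a tool call to move; the robot and the scene stay as the last step left them, time stands still between calls to the robot, and variables do not carry over. Pictures are saved under pics/ and viewed, at most 10 in all, crops included, and the job is handed in when it is done.

Besides the shell and the picture viewer there is one more tool, called after "Emit:" by a JSON object that holds its "op" and its "data". step_arm: Moves the arm, as the interface text tells. Its arguments: {"type":"object","properties":{"increments":{"type":"array","items":{"type":"array"}},"fingers":{"type":"number"},"grip_force":{"type":"number"}},"required":["increments"]}

```bash
mkdir -p pics; cat > h.py <<'E'
import numpy as np, cv2
from plant import r
def snap(n,f=None):
    p,d=r.snapshot(n)
    if f: cv2.imwrite('pics/'+f,p[:,:,::-1])
    return p,d
def pts(n,d):
    c=r.calibration(n); f=240/np.tan(np.radians(c['fov_y'])/2)
    v,u=np.mgrid[:480,:640]
    P=np.stack([(u-c['cx'])/f*d,(v-c['cy'])/f*d,d],-1)
    return (P-np.array(c['t']))@np.array(c['R'])
E
python3 - <<'E'
from h import *
for n in('top','side'):
    p,d=snap(n,n+'0.png'); np.savez(n+'0.npz',p=p,d=d); c=r.calibration(n); print(c, (d==0).mean())
s=r.get_state(); print(s)
E
```

```text
{'fov_y': 51.874912114484005, 'cx': 314.803206121439, 'cy': 252.3452245789563, 'R': array([[-0.01945801, -0.999638  , -0.01858086],
       [-0.9867727 ,  0.02219245, -0.16058375],
       [ 0.16093797,  0.01521045, -0.98684731]]), 't': array([-0.01909735,  0.61452436,  1.3872675 ])} 0.00388671875
{'fov_y': 42.332187919103156, 'cx': 323.00943274454005, 'cy': 236.3230393531697, 'R': array([[-0.70363161, -0.71042519,  0.01409251],
       [-0.49674187,  0.47761683, -0.72465832],
       [ 0.50808471, -0.51689284, -0.68896423]]), 't': array([0.39591691, 0.35740519, 1.44917973])} 0.011575520833333333
{'clock': 0.1, 'q': array([ 1.17381989,  0.68987291, -0.19456328,  1.56620011,  0.15732657,
        0.9024922 , -0.21511501]), 'qd': array([-1.35402125e-03, -1.71157781e-03,  1.21710091e-03, -1.59426442e-03,
       -4.68587681e-04,  6.51604649e-05, -1.12551419e-03]), 'joint_torque': array([-2.97161081e-03, -5.28503108e+01, -1.27120178e+00, -1.53838366e+01,
       -5.25152602e-02,  2.02398580e-03,  5.51917014e-05]), 'tool_pos': array([ 0.26073615, -0.56741912,  0.23801894]), 'eef_rot': array([ 9.76881841e-01,  2.13778502e-01, -2.21147670e-04, -7.56566601e-04]), 'contact_force': array([-0.53245846, -0.15972354,  0.79916207]), 'moment': array([ 0.00366561, -0.03580794, -0.01803929]), 'finger_force': 0.0, 'opening': 1.003444733600345}
```

View pics/top0.png

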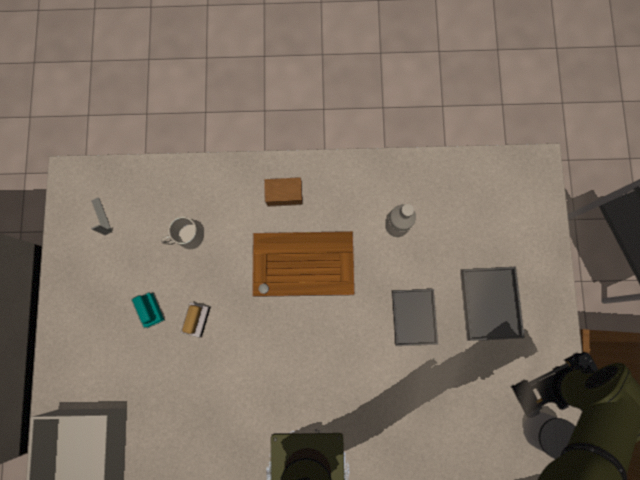

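View pics/side0.png

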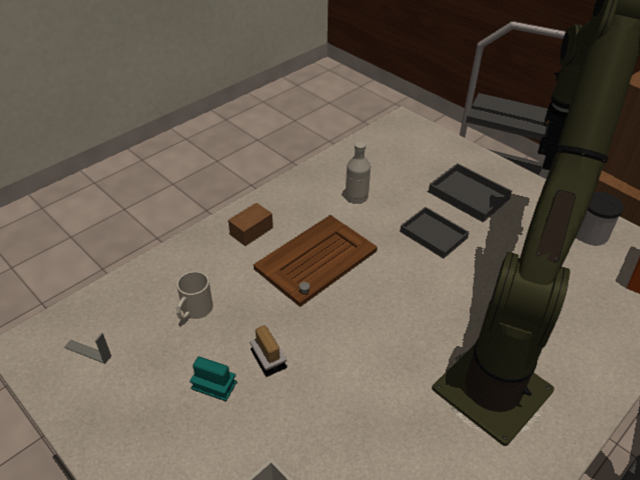

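Candidates: the wooden-handled block is at top (196,319) and side (268,350), and the turquoise look-alike is at top (148,310). I take the wooden one. The small tray is at top (414,317) and the large one at (490,303), so I take the small one. The door is at top (303,264), with the knob at (264,288), so the knob end is at +y. Next I measure these and check the choice in a crop.

```bash
cat > m.py <<'E'
from h import *
D=np.load('top0.npz'); p,d=D['p'],D['d']; P=pts('top',d)
S=np.load('side0.npz'); Ps=pts('side',S['d'])
def rep(nm,m,P):
    X=P[m]; rc=cv2.minAreaRect((X[:,:2]*1000).astype(np.float32)); b=cv2.boxPoints(rc)
    e=b[1]-b[0]; f=b[2]-b[1]; L=e if np.hypot(*e)>np.hypot(*f) else f
    print(nm,len(X),'mean',X.mean(0).round(4),'rect c',np.round(rc[0],1),'size',np.round(rc[1],1),'long-axis deg',round(np.degrees(np.arctan2(L[1],L[0]))%180,1),'z',np.percentile(X[:,2],[5,50,95]).round(4))
def box(u0,u1,v0,v1):
    m=np.zeros((480,640),bool); m[v0:v1,u0:u1]=1; return m
z=P[...,2]; zs=Ps[...,2]
print('table z',np.median(z[360:400,100:250]),np.median(zs[400:440,300:400]))
rep('handle top',box(175,215,295,345)&(z>.078)&(z<.092),P)
rep('handle side',box(245,295,315,380)&(zs>.078)&(zs<.092),Ps)
rep('plate+ top',box(175,215,295,345)&(z>.03)&(z<.045),P)
rep('plate side',box(245,295,315,380)&(zs>.033)&(zs<.043),Ps)
rep('door top',box(240,370,222,305)&(z>.0155)&(z<.025),P)
rep('door side',box(240,390,205,310)&(zs>.0155)&(zs<.025),Ps)
rep('knob',box(250,280,275,300)&(z>.038),P)
rep('tray top',box(385,445,280,355)&(z>.020)&(z<.03),P)
rep('tray side',box(395,475,200,260)&(zs>.020)&(zs<.03),Ps)
rep('tray floor',box(385,445,280,355)&(z>.002)&(z<.01)&(p.max(2)<110),P)
for n,b in(('bottle',box(385,420,195,240)),('mug',box(160,205,212,250)),('carton',box(258,308,172,210))): rep(n,b&(z>.03),P)
im=D['p'][:,:,::-1]; a=cv2.resize(im[275:355,120:220],None,fx=5,fy=5,interpolation=2)
c=cv2.resize(S['p'][315:395,235:295,::-1],None,fx=5,fy=5,interpolation=2)
cv2.imwrite('pics/crop.png',np.hstack([a,c]))
E
python3 m.py
```

```text
table z 0.0003863016192494881 0.001278614605268378
handle top 292 mean [0.4273 0.32   0.0846] rect c [428.1 320.9] size [31.3 78.6] long-axis deg 164.7 z [0.08   0.0846 0.0893]
handle side 367 mean [0.4236 0.3219 0.0849] rect c [425.2 320.6] size [30.1 81.8] long-axis deg 165.5 z [0.0796 0.0852 0.0895]
plate+ top 229 mean [0.4259 0.3078 0.0383] rect c [427.8 321.4] size [58.  89.9] long-axis deg 164.2 z [0.0331 0.0383 0.0436]
plate side 308 mean [0.4165 0.3324 0.0385] rect c [426.5 319.9] size [57.2 93.4] long-axis deg 163.5 z [0.0342 0.0387 0.0421]
door top 3753 mean [0.5926 0.0026 0.0201] rect c [587.4   5.8] size [300.5 190.5] long-axis deg 89.8 z [0.0162 0.0201 0.024 ]
door side 3414 mean [0.591  0.0116 0.0205] rect c [637.    3.8] size [310.4 298.6] long-axis deg 89.5 z [0.0162 0.0207 0.0244]
knob 69 mean [0.5113 0.1181 0.0649] rect c [446.9  42.7] size [230.3  27. ] long-axis deg 49.7 z [0.0393 0.0443 0.0507]
tray top 320 mean [ 0.4228 -0.3159  0.0255] rect c [ 422.6 -315.5] size [160.  121.6] long-axis deg 1.3 z [0.0214 0.0256 0.0293]
tray side 442 mean [ 0.4199 -0.3366  0.0249] rect c [ 422.4 -366.3] size [164.5 226. ] long-axis deg 91.6 z [0.0206 0.0248 0.0293]
tray floor 1564 mean [ 0.4225 -0.3178  0.0055] rect c [ 426.7 -314.5] size [158.7 117.2] long-axis deg 1.3 z [0.0025 0.0054 0.0092]
bottle 723 mean [ 0.6835 -0.2692  0.1458] rect c [ 563.  -162.9] size [ 71.7 415.2] long-axis deg 139.0 z [0.0485 0.1353 0.2013]
mug 553 mean [0.6745 0.3477 0.0853] rect c [560.2 156.8] size [541.9  98.7] long-axis deg 60.2 z [0.0345 0.0741 0.098 ]
carton 949 mean [0.7988 0.0597 0.0628] rect c [610.   34.8] size [474.  115.4] long-axis deg 7.6 z [0.0443 0.0595 0.0646]
```

View pics/crop.png

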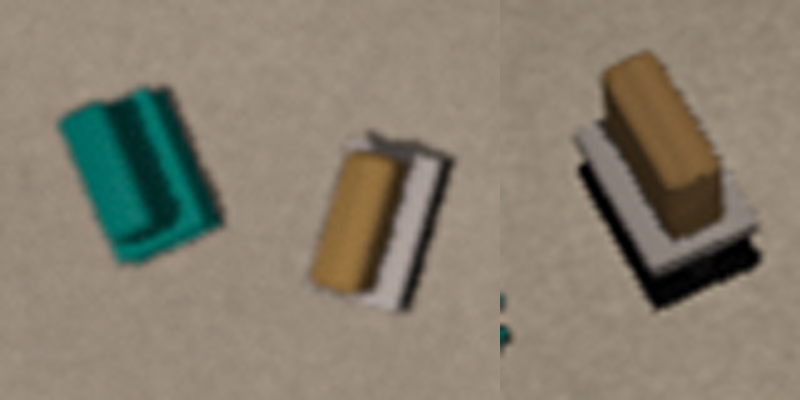

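The crop confirms the choice: a wooden ridge on a grey plate with a dark sole, while the look-alike is turquoise all over. Measurements:

| Thing | Position | Angle |
|---|---|---|
| Block | (0.4265, 0.3205) | long axis 164.8° |
| Stile centre | about (0.650, 0.006) | along y |
| Tray | (0.4226, -0.3155) | – |

Sizes and heights match the description. Now I swing over to the block.

Emit:
{"op": "step_arm", "data": {"increments": [[[1.9, 3.2, 0], [0, 0, 4.67]], [[1.9, 3.2, 0], [0, 0, 4.67]], [[1.9, 3.2, 0], [0, 0, 4.67]], [[1.9, 3.2, 0], [0, 0, 4.67]], [[1.9, 3.2, 0], [0, 0, 4.67]], [[1.9, 3.2, 0], [0, 0, 4.67]], [[1.9, 3.2, 0], [0, 0, 4.67]], [[1.9, 3.2, 0], [0, 0, 4.67]], [[1.9, 3.2, 0], [0, 0, 4.67]], [[1.9, 3.2, 0], [0, 0, 4.67]]], "fingers": 1}}

```text
clock: 1.1
tool_pos: [0.4513, -0.2466, 0.2385]
eef_rot: [0.811, 0.585, -0.0, -0.0]
contact_force: [0.7, -0.2, 0.8]
opening: 1.002
finger_force: 0.0
```

Emit:
{"op": "step_arm", "data": {"increments": [[[1, 2.5, 0], [0, 0, 4.67]], [[1, 2.5, 0], [0, 0, 4.67]], [[1, 2.5, 0], [0, 0, 4.67]], [[1, 2.5, 0], [0, 0, 4.67]], [[1, 2.5, 0], [0, 0, 4.67]], [[1, 2.5, 0], [0, 0, 4.67]], [[1, 2.5, 0], [0, 0, 4.67]], [[1, 2.5, 0], [0, 0, 4.67]], [[1, 2.5, 0], [0, 0, 4.67]], [[1, 2.5, 0], [0, 0, 4.67]]]}}

```text
clock: 2.1
tool_pos: [0.5511, 0.0029, 0.2384]
eef_rot: [0.513, 0.858, -0.0, -0.0]
contact_force: [0.0, -0.2, 0.0]
opening: 0.998
finger_force: 0.0
```

Emit:
{"op": "step_arm", "data": {"increments": [[[-1.2, 3.2, 0], [0, 0, 4.67]], [[-1.2, 3.2, 0], [0, 0, 4.67]], [[-1.2, 3.2, 0], [0, 0, 4.67]], [[-1.2, 3.2, 0], [0, 0, 4.67]], [[-1.2, 3.2, 0], [0, 0, 4.67]], [[-1.2, 3.2, 0], [0, 0, 4.67]], [[-1.2, 3.2, 0], [0, 0, 4.67]], [[-1.2, 3.2, 0], [0, 0, 4.67]], [[-1.2, 3.2, 0], [0, 0, 4.67]], [[-1.2, 3.2, 0], [0, 0, 4.67]]]}}

```text
clock: 3.1
tool_pos: [0.4304, 0.3229, 0.2384]
eef_rot: [0.131, 0.991, -0.0, -0.0]
contact_force: [0.4, 0.2, -0.3]
opening: 0.998
finger_force: 0.0
```

Emit:
{"op": "step_arm", "data": {"increments": [[[-0.4, -0.2, -2.2], [0, 0, 0]], [[0, 0, -2.5], [0, 0, 0]], [[0, 0, -2.5], [0, 0, 0]], [[0, 0, -2.5], [0, 0, 0]], [[0, 0, -2.5], [0, 0, 0]], [[0, 0, -2.0], [0, 0, 0]], [[0, 0, -1.8], [0, 0, 0]], [[0, 0, -1.5], [0, 0, 0]], [[0, 0, -1.0], [0, 0, 0]], [[0, 0, -0.6], [0, 0, 0]]]}}

```text
clock: 4.1
tool_pos: [0.4268, 0.3198, 0.0469]
eef_rot: [0.132, 0.991, -0.0, -0.0]
contact_force: [0.0, 0.3, 0.9]
opening: 1.0
finger_force: 0.0
```

Emit:
{"op": "step_arm", "data": {"increments": [[[0, 0, 0], [0, 0, 0]], [[0, 0, 0], [0, 0, 0]], [[0, 0, 0], [0, 0, 0]], [[0, 0, 0], [0, 0, 0]], [[0, 0, 0], [0, 0, 0]], [[0, 0, 0], [0, 0, 0]], [[0, 0, 0], [0, 0, 0]], [[0, 0, 0], [0, 0, 0]], [[0, 0, 0], [0, 0, 0]], [[0, 0, 0], [0, 0, 0]]], "fingers": 0, "grip_force": 40}}

```text
clock: 5.1
tool_pos: [0.427, 0.3198, 0.0478]
eef_rot: [0.132, 0.991, -0.0, 0.0]
contact_force: [-0.5, -0.7, 1.2]
opening: 0.334
finger_force: 39.9
```

Emit:
{"op": "step_arm", "data": {"increments": [[[0, 0, 0.5], [0, 0, 0]], [[0, 0, 1.0], [0, 0, 0]], [[0, 0, 1.5], [0, 0, 0]], [[0, 0, 1.5], [0, 0, 0]], [[0, 0, 1.5], [0, 0, 0]], [[0, 0, 1.5], [0, 0, 0]], [[0, 0, 1.5], [0, 0, 0]], [[0, 0, 1.0], [0, 0, 0]], [[0, 0, 0], [0, 0, 0]], [[0, 0, 0], [0, 0, 0]]]}}

```text
clock: 6.1
tool_pos: [0.4271, 0.3198, 0.1478]
eef_rot: [0.132, 0.991, -0.0, 0.0]
contact_force: [0.4, -0.1, -4.2]
opening: 0.337
finger_force: 40.0
```

Emit:
{"op": "step_arm", "data": {"increments": [[[1.1, -1.0, 0], [0, 0, -3.74]], [[1.1, -1.0, 0], [0, 0, -3.74]], [[1.1, -1.0, 0], [0, 0, -3.74]], [[1.1, -1.0, 0], [0, 0, -3.74]], [[1.1, -1.0, 0], [0, 0, -3.74]], [[1.1, -1.0, 0], [0, 0, -3.74]], [[1.1, -1.0, 0], [0, 0, -3.74]], [[1.1, -1.0, 0], [0, 0, -3.74]], [[1.1, -1.0, 0], [0, 0, -3.74]], [[1.1, -1.0, 0], [0, 0, -3.74]]]}}

```text
clock: 7.1
tool_pos: [0.5379, 0.2193, 0.1477]
eef_rot: [0.446, 0.895, 0.0, -0.0]
contact_force: [0.0, -0.0, -2.6]
opening: 0.334
finger_force: 40.0
```

Emit:
{"op": "step_arm", "data": {"increments": [[[1.2, -1.05, 0], [0, 0, -3.74]], [[1.2, -1.05, 0], [0, 0, -3.74]], [[1.2, -1.05, 0], [0, 0, -3.74]], [[1.2, -1.05, 0], [0, 0, -3.74]], [[1.2, -1.05, 0], [0, 0, -3.74]], [[1.2, -1.05, 0], [0, 0, -3.74]], [[1.2, -1.05, 0], [0, 0, -3.74]], [[1.2, -1.05, 0], [0, 0, -3.74]], [[1.2, -1.05, 0], [0, 0, -3.74]], [[0.5, -0.5, 0], [0, 0, -3.74]]]}}

```text
clock: 8.1
tool_pos: [0.6518, 0.1183, 0.1476]
eef_rot: [0.71, 0.704, 0.0, 0.001]
contact_force: [0.1, -0.7, -3.0]
opening: 0.339
finger_force: 40.0
```

```bash
python3 - <<'E'
from h import *
p,d=snap('side','side1.png'); cv2.imwrite('pics/side1c.png',cv2.resize(p[120:360,160:460,::-1],None,fx=2.4,fy=2.4))
P=pts('side',d); np.savez('side1.npz',p=p,d=d)
p,d=snap('top','top1.png'); np.savez('top1.npz',p=p,d=d)
s=r.get_state(); print(s['clock'],s['tool_pos'],s['eef_rot'],s['contact_force'],s['moment'],s['opening'],s['q'])
E
```

```text
8.2 [0.65130707 0.11866701 0.14753313] [ 7.08849222e-01  7.05359718e-01 -9.17496219e-05  6.63775551e-04] [ 0.19759303 -0.46678234 -3.57965181] [-0.01979875 -0.05368424  0.01498942] 0.33315289716426605 [-0.04030731  0.8679998  -0.40757164  1.51749849  0.4188017   0.84309825
 -0.60510077]
```

View pics/side1c.png

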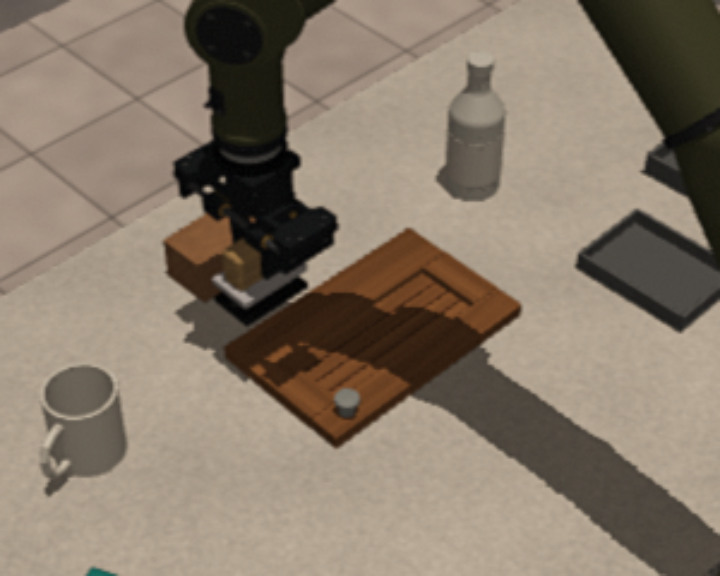

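The block hangs level under the gripper over the knob end of the wide bar (crop ~(260,285)), and the yaw is right. Now I lower it.

Emit:
{"op": "step_arm", "data": {"increments": [[[-0.1, -0.3, -0.8], [0, 0, 0.3]], [[0, -0.4, -1.0], [0, 0, 0]], [[0, 0, -1.2], [0, 0, 0]], [[0, 0, -1.2], [0, 0, 0]], [[0, 0, -1.0], [0, 0, 0]], [[0, 0, -0.8], [0, 0, 0]], [[0, 0, -0.7], [0, 0, 0]], [[0, 0, -0.4], [0, 0, 0]], [[0, 0, 0], [0, 0, 0]], [[0, 0, 0], [0, 0, 0]]]}}

```text
clock: 9.2
tool_pos: [0.6493, 0.1137, 0.077]
eef_rot: [0.705, 0.709, 0.0, 0.0]
contact_force: [0.8, 0.9, -3.0]
opening: 0.336
finger_force: 40.0
```

Emit:
{"op": "step_arm", "data": {"increments": [[[0, 0, -0.2], [0, 0, 0]], [[0, 0, -0.2], [0, 0, 0]], [[0, 0, -0.15], [0, 0, 0]], [[0, 0, -0.1], [0, 0, 0]], [[0, 0, -0.1], [0, 0, 0]], [[0, 0, -0.1], [0, 0, 0]], [[0, 0, -0.1], [0, 0, 0]], [[0, 0, -0.1], [0, 0, 0]], [[0, 0, 0], [0, 0, 0]], [[0, 0, 0], [0, 0, 0]]]}}

```text
clock: 10.2
tool_pos: [0.649, 0.1137, 0.0666]
eef_rot: [0.705, 0.709, 0.0, 0.0]
contact_force: [-2.2, -0.4, 2.4]
opening: 0.336
finger_force: 40.0
```

Emit:
{"op": "step_arm", "data": {"increments": [[[0, 0, -0.1], [0, 0, 0]], [[0, 0, -0.1], [0, 0, 0]], [[0, 0, -0.1], [0, 0, 0]], [[0, 0, -0.1], [0, 0, 0]], [[0, 0, -0.1], [0, 0, 0]], [[0, 0, -0.1], [0, 0, 0]], [[0, 0, 0], [0, 0, 0]], [[0, 0, 0], [0, 0, 0]], [[0, 0, 0], [0, 0, 0]], [[0, 0, 0], [0, 0, 0]]]}}

```text
clock: 11.2
tool_pos: [0.649, 0.1136, 0.0607]
eef_rot: [0.705, 0.709, 0.0, 0.0]
contact_force: [-4.1, -0.5, 7.0]
opening: 0.337
finger_force: 39.9
```

```bash
python3 - <<'E'
from h import *
p,d=snap('side','side2.png'); np.savez('side2.npz',p=p,d=d)
cv2.imwrite('pics/side2c.png',cv2.resize(p[180:300,220:380,::-1],None,fx=5,fy=5,interpolation=2))
s=r.get_state(); print(s['clock'],s['tool_pos'],s['contact_force'],s['moment'])
E
```

```text
11.25 [0.64901469 0.11365178 0.06072938] [-3.92507877  0.56167458  7.35621418] [-0.25993215  0.63336034  0.04765359]
```

View pics/side2c.png

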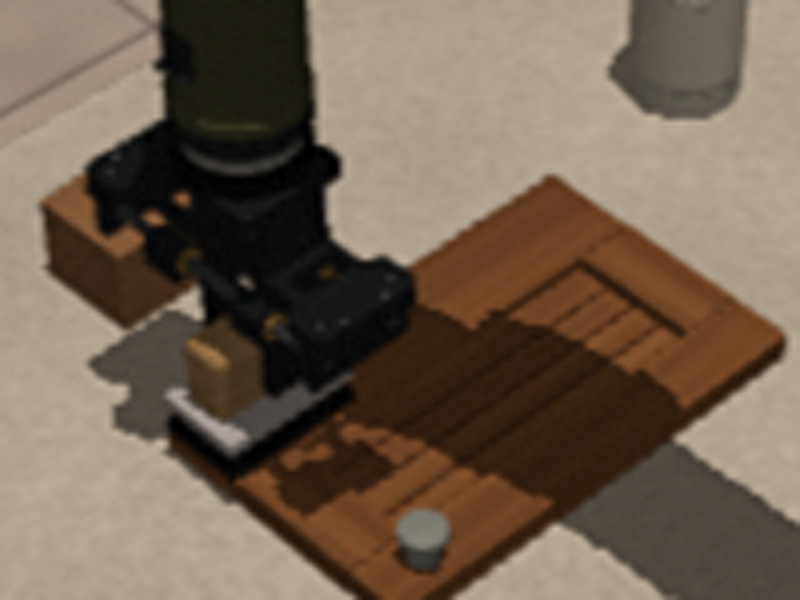

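The sole lies flush with the knob end on the wide bar, about half squeezed (~10 N). Starting the stroke.

Emit:
{"op": "step_arm", "data": {"increments": [[[0, -0.1, 0], [0, 0, 0]], [[0, -0.2, 0], [0, 0, 0]], [[0, -0.3, 0], [0, 0, 0]], [[0, -0.3, 0], [0, 0, 0]], [[0, -0.3, 0], [0, 0, 0]], [[0, -0.3, 0], [0, 0, 0]], [[0, -0.3, 0], [0, 0, 0]], [[0, -0.3, 0], [0, 0, 0]], [[0, -0.3, 0], [0, 0, 0]], [[0, -0.3, 0], [0, 0, 0]]]}}

```text
clock: 12.25
tool_pos: [0.6514, 0.091, 0.0617]
eef_rot: [0.705, 0.71, 0.004, -0.0]
contact_force: [0.2, 5.2, 5.8]
opening: 0.34
finger_force: 40.0
```

Emit:
{"op": "step_arm", "data": {"increments": [[[0, -0.4, 0], [0, 0, 0]], [[0, -0.4, 0], [0, 0, 0]], [[0, -0.4, 0], [0, 0, 0]], [[0, -0.4, 0], [0, 0, 0]], [[0, -0.4, 0], [0, 0, 0]], [[0, -0.4, 0], [0, 0, 0]], [[0, -0.4, 0], [0, 0, 0]], [[0, -0.4, 0], [0, 0, 0]], [[0, -0.4, 0], [0, 0, 0]], [[0, -0.4, 0], [0, 0, 0]]]}}

```text
clock: 13.25
tool_pos: [0.6515, 0.0508, 0.0617]
eef_rot: [0.705, 0.71, 0.004, -0.0]
contact_force: [0.4, 5.2, 6.0]
opening: 0.334
finger_force: 40.0
```

Emit:
{"op": "step_arm", "data": {"increments": [[[0, -0.4, -0.05], [0, 0, 0]], [[0, -0.4, 0], [0, 0, 0]], [[0, -0.4, 0], [0, 0, 0]], [[0, -0.4, 0], [0, 0, 0]], [[0, -0.4, 0], [0, 0, 0]], [[0, -0.4, 0], [0, 0, 0]], [[0, -0.4, 0], [0, 0, 0]], [[0, -0.4, 0], [0, 0, 0]], [[0, -0.4, 0], [0, 0, 0]], [[0, -0.4, 0], [0, 0, 0]]]}}

```text
clock: 14.25
tool_pos: [0.6517, 0.0108, 0.0612]
eef_rot: [0.705, 0.71, 0.004, 0.0]
contact_force: [0.9, 6.1, 7.5]
opening: 0.34
finger_force: 40.0
```

Emit:
{"op": "step_arm", "data": {"increments": [[[0, -0.4, 0], [0, 0, 0]], [[0, -0.4, 0], [0, 0, 0]], [[0, -0.4, 0], [0, 0, 0]], [[0, -0.4, 0], [0, 0, 0]], [[0, -0.4, 0], [0, 0, 0]], [[0, -0.4, 0], [0, 0, 0]], [[0, -0.4, 0], [0, 0, 0]], [[0, -0.4, 0], [0, 0, 0]], [[0, -0.4, 0], [0, 0, 0]], [[0, -0.4, 0], [0, 0, 0]]]}}

```text
clock: 15.25
tool_pos: [0.6517, -0.0294, 0.0612]
eef_rot: [0.705, 0.71, 0.004, 0.0]
contact_force: [0.4, 4.6, 6.8]
opening: 0.339
finger_force: 40.0
```

Emit:
{"op": "step_arm", "data": {"increments": [[[0, -0.4, 0], [0, 0, 0]], [[0, -0.4, 0], [0, 0, 0]], [[0, -0.4, 0], [0, 0, 0]], [[0, -0.4, 0], [0, 0, 0]], [[0, -0.4, 0], [0, 0, 0]], [[0, -0.4, 0], [0, 0, 0]], [[0, -0.4, 0], [0, 0, 0]], [[0, -0.4, 0], [0, 0, 0]], [[0, -0.4, 0], [0, 0, 0]], [[0, -0.4, 0], [0, 0, 0]]]}}

```text
clock: 16.25
tool_pos: [0.6518, -0.0695, 0.0611]
eef_rot: [0.705, 0.71, 0.004, 0.0]
contact_force: [0.2, 4.2, 7.0]
opening: 0.336
finger_force: 40.0
```

Emit:
{"op": "step_arm", "data": {"increments": [[[0, -0.4, 0], [0, 0, 0]], [[0, -0.4, 0], [0, 0, 0]], [[0, -0.4, 0], [0, 0, 0]], [[0, -0.4, 0], [0, 0, 0]], [[0, -0.4, 0], [0, 0, 0]], [[0, -0.4, 0], [0, 0, 0]], [[0, -0.3, 0], [0, 0, 0]], [[0, -0.3, 0], [0, 0, 0]], [[0, -0.2, 0], [0, 0, 0]], [[0, 0, 0], [0, 0, 0]]]}}

```text
clock: 17.25
tool_pos: [0.6518, -0.1022, 0.0611]
eef_rot: [0.705, 0.709, 0.004, 0.001]
contact_force: [0.1, 4.6, 8.4]
opening: 0.336
finger_force: 40.0
```

Emit:
{"op": "step_arm", "data": {"increments": [[[0, 0, 0], [0, 0, 0]], [[0, 0, 0], [0, 0, 0]], [[0, 0, 0], [0, 0, 0]], [[0, 0, 0], [0, 0, 0]], [[0, 0, 0], [0, 0, 0]], [[0, 0, 0], [0, 0, 0]], [[0, 0, 0], [0, 0, 0]], [[0, 0, 0], [0, 0, 0]], [[0, 0, 0], [0, 0, 0]], [[0, 0, 0], [0, 0, 0]]]}}

```text
clock: 18.25
tool_pos: [0.6518, -0.1022, 0.0611]
eef_rot: [0.705, 0.709, 0.004, 0.001]
contact_force: [-0.2, 3.7, 7.2]
opening: 0.336
finger_force: 40.0
```

Stroke complete at the far end with about 10 N held. Lifting and carrying to the small tray.

Emit:
{"op": "step_arm", "data": {"increments": [[[0, 0, 0.4], [0, 0, 0]], [[0, 0, 0.6], [0, 0, 0]], [[0, 0, 1.0], [0, 0, 0]], [[0, 0, 1.5], [0, 0, 0]], [[0, 0, 1.5], [0, 0, 0]], [[0, 0, 1.5], [0, 0, 0]], [[0, 0, 1.5], [0, 0, 0]], [[0, 0, 1.0], [0, 0, 0]], [[-0.7, 0, 0.5], [0, 0, 0]], [[-1.0, 0, 0], [0, 0, 0]]]}}

```text
clock: 19.25
tool_pos: [0.6322, -0.1053, 0.1557]
eef_rot: [0.705, 0.709, 0.001, 0.001]
contact_force: [-0.1, 0.1, -3.1]
opening: 0.334
finger_force: 40.0
```

Emit:
{"op": "step_arm", "data": {"increments": [[[-1.5, -0.5, 0], [0, 0, -4.5]], [[-1.5, -0.5, 0], [0, 0, -4.5]], [[-1.5, -0.5, 0], [0, 0, -4.5]], [[-1.5, -0.5, 0], [0, 0, -4.5]], [[-1.5, -0.5, 0], [0, 0, -4.5]], [[-1.5, -0.5, 0], [0, 0, -4.5]], [[-1.5, -0.5, 0], [0, 0, -4.5]], [[-1.5, -0.5, 0], [0, 0, -4.5]], [[-1.5, -0.5, 0], [0, 0, -4.5]], [[-1.5, -0.5, 0], [0, 0, -4.5]]]}}

```text
clock: 20.25
tool_pos: [0.4807, -0.1554, 0.1549]
eef_rot: [0.924, 0.384, -0.0, -0.0]
contact_force: [0.3, -0.6, -3.9]
opening: 0.333
finger_force: 40.0
```

Emit:
{"op": "step_arm", "data": {"increments": [[[-0.6, -1.6, 0], [0, 0, -4.5]], [[-0.6, -1.6, 0], [0, 0, -4.5]], [[-0.6, -1.6, 0], [0, 0, -4.5]], [[-0.6, -1.6, 0], [0, 0, -4.5]], [[-0.6, -1.6, 0], [0, 0, -4.5]], [[-0.6, -1.6, 0], [0, 0, -4.5]], [[-0.6, -1.6, 0], [0, 0, -4.5]], [[-0.6, -1.6, 0], [0, 0, -4.5]], [[-0.6, -1.6, 0], [0, 0, -4.5]], [[-0.6, -1.6, 0], [0, 0, -4.5]]]}}

```text
clock: 21.25
tool_pos: [0.4215, -0.3167, 0.1547]
eef_rot: [1.0, -0.001, 0.0, 0.0]
contact_force: [-0.6, -0.9, -3.0]
opening: 0.338
finger_force: 40.0
```

Emit:
{"op": "step_arm", "data": {"increments": [[[0.1, 0.1, -1.0], [0, 0, 0]], [[0, 0, -1.4], [0, 0, 0]], [[0, 0, -1.5], [0, 0, 0]], [[0, 0, -1.5], [0, 0, 0]], [[0, 0, -1.3], [0, 0, 0]], [[0, 0, -1.2], [0, 0, 0]], [[0, 0, -0.9], [0, 0, 0]], [[0, 0, -0.5], [0, 0, 0]], [[0, 0, -0.3], [0, 0, 0]], [[0, 0, 0], [0, 0, 0]]]}}

```text
clock: 22.25
tool_pos: [0.4231, -0.3144, 0.0586]
eef_rot: [1.0, 0.002, 0.0, 0.0]
contact_force: [0.4, -1.0, -3.7]
opening: 0.333
finger_force: 40.0
```

Emit:
{"op": "step_arm", "data": {"increments": [[[0, 0, -0.1], [0, 0, 0]], [[0, 0, -0.1], [0, 0, 0]], [[0, 0, -0.1], [0, 0, 0]], [[0, 0, -0.1], [0, 0, 0]], [[0, 0, -0.1], [0, 0, 0]], [[0, 0, -0.05], [0, 0, 0]], [[0, 0, 0], [0, 0, 0]], [[0, 0, 0], [0, 0, 0]], [[0, 0, 0], [0, 0, 0]], [[0, 0, 0], [0, 0, 0]]]}}

```text
clock: 23.25
tool_pos: [0.4231, -0.3144, 0.0533]
eef_rot: [1.0, 0.002, 0.0, 0.0]
contact_force: [-0.1, 0.1, -3.5]
opening: 0.339
finger_force: 40.0
```

```bash
python3 - <<'E'
from h import *
p,d=snap('side','side3.png')
cv2.imwrite('pics/side3c.png',cv2.resize(p[150:270,360:520,::-1],None,fx=5,fy=5,interpolation=2))
s=r.get_state(); print(s['clock'],s['tool_pos'],s['contact_force'])
E
```

```text
23.3 [ 0.42307869 -0.31440676  0.05327405] [-0.24625126 -0.07599351 -4.1145819 ]
```

View pics/side3c.png

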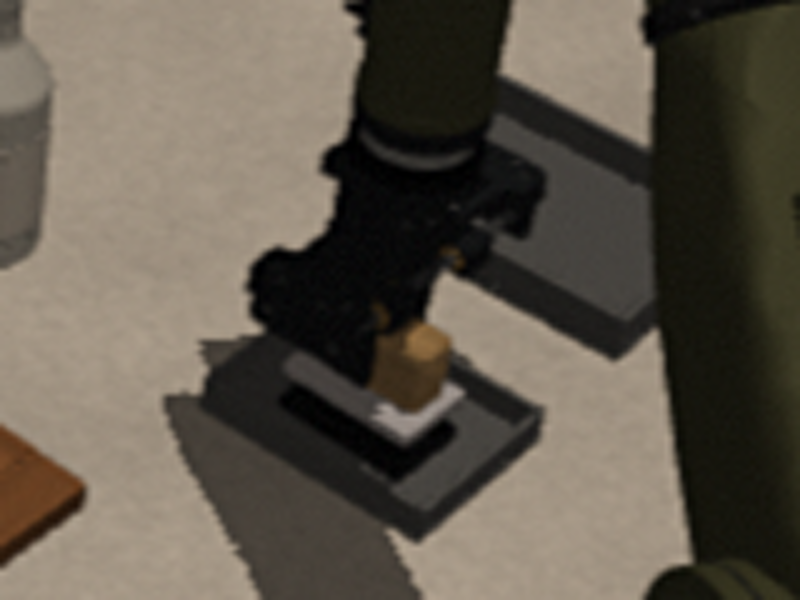

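The block sits inside the small tray's walls (crop ~(370,420)), level and just above the floor. Lowering the last millimetres.

Emit:
{"op": "step_arm", "data": {"increments": [[[0, 0, -0.05], [0, 0, 0]], [[0, 0, -0.05], [0, 0, 0]], [[0, 0, -0.05], [0, 0, 0]], [[0, 0, 0], [0, 0, 0]], [[0, 0, 0], [0, 0, 0]], [[0, 0, 0], [0, 0, 0]], [[0, 0, 0], [0, 0, 0]], [[0, 0, 0], [0, 0, 0]], [[0, 0, 0], [0, 0, 0]], [[0, 0, 0], [0, 0, 0]]]}}

```text
clock: 24.3
tool_pos: [0.4231, -0.3144, 0.0517]
eef_rot: [1.0, 0.002, 0.0, 0.0]
contact_force: [0.4, 0.2, 2.1]
opening: 0.335
finger_force: 39.9
```

Contact is made (the force went from -3.5 to +2). Releasing, then backing off upward.

Emit:
{"op": "step_arm", "data": {"increments": [[[0, 0, 0], [0, 0, 0]], [[0, 0, 0], [0, 0, 0]], [[0, 0, 0], [0, 0, 0]], [[0, 0, 0], [0, 0, 0]], [[0, 0, 0], [0, 0, 0]], [[0, 0, 0], [0, 0, 0]], [[0, 0, 0], [0, 0, 0]], [[0, 0, 0], [0, 0, 0]], [[0, 0, 0], [0, 0, 0]], [[0, 0, 0], [0, 0, 0]]], "fingers": 0.8}}

```text
clock: 25.3
tool_pos: [0.423, -0.3144, 0.0518]
eef_rot: [1.0, 0.002, 0.0, 0.0]
contact_force: [-0.2, -0.7, -0.3]
opening: 0.797
finger_force: 0.0
```

Emit:
{"op": "step_arm", "data": {"increments": [[[0, 0, 0.5], [0, 0, 0]], [[0, 0, 1.0], [0, 0, 0]], [[0, 0, 2.0], [0, 0, 0]], [[0, 0, 2.5], [0, 0, 0]], [[0, 0, 2.5], [0, 0, 0]], [[0, 0, 2.5], [0, 0, 0]], [[0, 0, 2.5], [0, 0, 0]], [[0, 0, 1.5], [0, 0, 0]], [[0, 0, 0], [0, 0, 0]], [[0, 0, 0], [0, 0, 0]]]}}

```text
clock: 26.3
tool_pos: [0.4229, -0.3144, 0.202]
eef_rot: [1.0, 0.002, 0.0, 0.0]
contact_force: [0.2, -0.6, -0.3]
opening: 0.799
finger_force: 0.0
```

```bash
python3 - <<'E'
from h import *
p,d=snap('side','side4.png')
cv2.imwrite('pics/side4c.png',cv2.resize(p[150:270,360:520,::-1],None,fx=5,fy=5,interpolation=2))
P=pts('side',d); z=P[...,2]
hsv=cv2.cvtColor(p,cv2.COLOR_RGB2HSV)
m=np.zeros(z.shape,bool); m[190:260,400:480]=1; m&=(z>.08)&(z<.1)
print(m.sum(),P[m].mean(0),np.percentile(z[m],[5,50,95]))
s=r.get_state(); print(s['clock'],s['tool_pos'],s['contact_force'],s['opening'],s['finger_force'])
E
```

```text
248 [ 0.41613427 -0.30815808  0.08903939] [0.08186586 0.08928036 0.09469487]
26.35 [ 0.42255511 -0.31411463  0.20137225] [-0.17766963  0.07690967 -1.07184897] 0.8003501501872086 0.0
```

View pics/side4c.png

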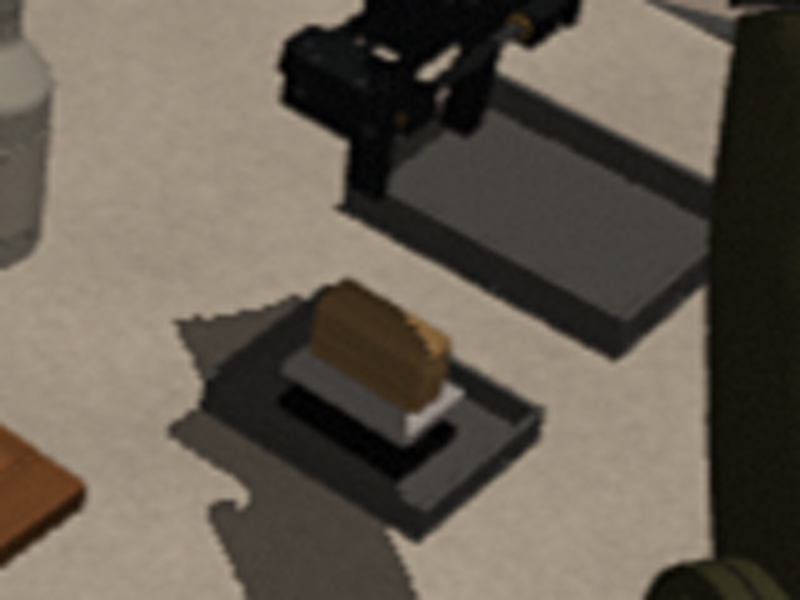

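The block stands flat in the small tray, released, with its handle top at z of about 0.09 as expected. The gripper is clear, so I'm handing in.

```bash
python3 -c "
from plant import r
print(r.finish_job())"
```

```text
the job is handed in; nothing more can be done
None
```

I sanded the wide bar in one unbroken stroke at about 10 N, from the knob end to the other end, then set the block flat in the small grey tray, let go and handed the job in; the hand-in gave no verdict.

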